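Test the dripper holder's spring latch, then place the cone

TASK

Before the coffee cone is used, test the red-capped spring latch that locks the dripper holder: press its cap straight down slowly until it clicks down and stays down, but if it still has not clicked when your push reaches 10 newtons, stop, because it is too stiff, and on no account push much harder. Only then pick up the white cone: if the latch clicked, seat the cone upright and fully home in the holder's ring; if it was too stiff, stand the cone upright in the empty half of the wooden spoon tray instead. Set the cone down gently and leave everything else where it is.

Things in the scene. Friction and masses are not known exactly. Their poses are not given: they have to be found in the camera images.
- holder: Stainless dripper holder clamped to the glass shelf, fixed. Origin on the shelf surface at the foot of its upright post (radius 8, top 146 high). Its z is up. A steel arm runs along its +y to the ring; along its -y lies the clamp block (46 wide in x, 50 high, from y -25 to -120) carrying the latch lever. The base plate is 90 (x) by 170 (y, from -120 to +50), 12 thick.
- ring_seat (a point): Centre of the holder's open ring, at the height of the ring's top face: at (0, 100, 140) mm in the holder's frame, axes parallel to the holder's. Ring 54 mm inside, 66 mm outside diameter, 10 thick. A cone fully home has its shoulder on this face, its origin 40 mm below this point. A loose mug, 73.5 high, stands below the ring.
- latch_cap: Red domed push cap, 26 mm diameter, 12 high, on the outer end of the latch lever. Origin at the centre of its underside, at (0, -90, 85.5) mm in the holder's frame while the latch is up. The cap itself is sprung on the lever: it gives a few mm (4.5 at most) under the push, so force rises quickly but smoothly. Being sprung, it comes back up when let go.
- cap_top (a point): Middle of the red cap's domed top, where to press: 98 mm above the shelf while the latch is up, about 14 mm lower once it has clicked.
- latch (a joint): Angle of the latch lever (hinge along the holder's x, 60 mm from the cap's centre): 0 = up, unlatched; 0.24 rad = clicked down. Over-centre: it hardly moves until its release force is reached; then it snaps fully down by itself, the push falls away at once, and it stays down. A healthy latch releases at 4.5 to 7.5 N at the cap's middle; one that is too stiff needs well over 15 N. Nothing visible tells which.
- cone: White ceramic one-cup cone, loose, about 160 g, standing upright on its foot. Origin at the centre of its underside. Foot 36 mm diameter, widening to 49 mm at a height of 40 mm; there a flat shoulder, above it an upright cylindrical collar 60 mm in diameter from 40 to 70 mm (the top rim), which is the place to grip it. When it sits in the ring only the collar stands above the ring.
- tray: Wooden spoon tray, fixed, 180 (x) by 160 (y) mm, walls 28 high and 6 thick, floor 6 thick. Origin at the centre of its underside. A divider 25 high, 5 thick runs along its x through the middle; a spoon lies in its +y half, the -y half is empty.
- tray_empty (a point): Centre of the floor of the tray's empty half, 6 mm above the shelf, axes parallel to the tray's. The half is 168 (x) by 71 (y) mm inside.
- spoon: Steel spoon, 150 mm, lying in the tray's other half. Leave alone.
- mug_stack: Two white enamel mugs stacked, 81 mm diameter, 147 high, behind the holder. Origin at the centre of the underside. Leave alone.
- mug: White enamel mug, 81 mm diameter, 73.5 high, below the holder's ring. Origin at the centre of the underside. Leave alone.
- canister: Closed aluminium canister, 94 mm diameter, 141 high with its knob. Origin at the centre of the underside. Leave alone.
- jar: Jar, 72 mm diameter, 110 high. Origin at the centre of the underside. Leave alone.
- filters: Cardboard box of paper filters, 60 by 130 by 90 high. Origin at the centre of the underside. Leave alone.
There are look-alikes about, which are no part of the job. Several things look just like the tray: the one meant starts farthest from the robot's base.

How it is judged (in metres and radians):
On the way, in this order (a step that is already met when the one before it is completed fails the run):
1. the latch has been tested: it has clicked down and stays down, or it has borne a push of at least 8 N on its cap without clicking ((value of joint latch above 0.17 rad or contact force between latch_cap and anything else above 8 N)), for 0.06 s.
2. only after the test, the cone is taken from its place (distance of cone from where it was at the start of the episode above 0.04 m), for 0.1 s.
At the end, for the whole second after the job is handed in: Latch clicked (over 0.17 rad) and cone in the ring: within 6 mm of its centre, shoulder within 4 mm of its top face; or latch up (below 0.05 rad) and cone on the floor (4 mm) of the tray's empty half, within 70 mm along and 24 mm across of its centre. Cone upright (0.07 rad), at rest (((value of joint latch above 0.17 rad and horizontal distance between cone and ring_seat below 0.006 m and z of cone in the frame of ring_seat between -0.044 and -0.036 m and linear speed of cone below 0.02 m/s and angle between cone's own z axis and vertical below 0.07 rad) or (value of joint latch below 0.05 rad and x of cone in the frame of tray_empty between -0.07 and 0.07 m and y of cone in the frame of tray_empty between -0.024 and 0.024 m and z of cone in the frame of tray_empty between -0.004 and 0.004 m and linear speed of cone below 0.02 m/s and angle between cone's own z axis and vertical below 0.07 rad))); the robot touches nothing.
It fails at once if the latch cap is pushed with more than 13 N (contact force between latch_cap and anything else above 13 N).
It fails at once if the holder is pushed by the robot with more than 20 N (contact force between holder and the arm above 20 N or contact force between holder and the fingers above 20 N).
It fails at once if the cone is set down hard (over 40 N on the holder or the tray) (contact force between cone and holder above 40 N or contact force between cone and tray above 40 N).
It fails at once if a bystander is moved more than 25 mm (distance of any of mug_stack, mug, canister, jar, filters, spoon from where it was at the start of the episode above 0.025 m).
It also fails if it takes over 59 s, if anything falls off the work surface, if the arm or the gripper's body presses on something with over 40 N, if the wrist force passes 120 N, or if a joint passes its speed limit or range.

ROBOT

A 6-joint arm with a two-finger parallel gripper is mounted at the origin on the work surface. World frame = base frame: x ahead of the robot, y to its left, z up, the work surface at z = 0. Lengths are in m, angles in degrees, forces in N, time in s.
With the tool pointing down it reaches from about 0.25 to 0.725 m from the base axis. Payload 9.7 kg.
Tool frame: the origin (TCP) lies midway between the tips of the shut fingers; the grasp point (between the pads) lies 19 mm behind it; z points along the fingers, y is the line along which they close (so a half turn about z gives the same grasp; the last joint's range is limited). The gripper opens to 85 mm and grips with 20 to 120 N. Pads are 22 mm wide; open, the fingers measure 114 mm over their backs; the gripper's body (76 mm by 85 mm) begins 54 mm behind the grasp point. The pads swing forward as they close: fully open they stand 13 mm farther back than shut.
Start: joints at [-73.052, 4.979, 10.078, 95.1, 0, 90], TCP at [0.16, -0.526, 0.231] pointing down, gripper open.
Joint ranges: [-179.16, 179.16], [-48.56, 103.87], [-65.8, 70.77], [-126.05, 130.52], [-82.76, 87.17], [-180, 180]. Speed limits (degrees/s): [127.2, 127.2, 147.25, 180, 180, 180].

INTERFACE

Orientations are given as [roll, pitch, yaw] about the fixed x, y, z axes, in that order (R = Rz(yaw) Ry(pitch) Rx(roll)).
In Python, from workcell import bot gives the robot as it stands.
- The arm moves only by the shell command python3 -m crank 'ROWS' [FORCE]. ROWS is JSON, a list of rows, each an object with "gripper": the finger opening in mm, from 0 to 85.4; "travel": the shift along the tool's x, y, z in mm, a list of three; "twist": the turn, a rotation vector about the tool's x, y, z in rad, a list of three. In form: [{"gripper": gripper, "travel": [tx, ty, tz], "twist": [rx, ry, rz]}, ...]. A call has 1 to 12 rows; each row shifts and turns the commanded pose from where the row before left it, along the tool's axes as they then stand; what a row does not reach is not made up. A row lasts 1/8 s, in which the tool goes at most 62.5 mm and 10.7 degrees, less where a joint would pass 70% of its speed; a pose out of reach is approached as far as the arm can. A call is refused whole if a number of a shift passes 62.5 or a number of a turn 0.188, either way. A call with a gripper value outside its range is refused whole. The fingers move at their own pace and stop on an object; FORCE is the grip in N (left out, the last holds). Time passes only in rows, so rows that do not move let the fingers close. It gives the time, the measured TCP pose, the force, the opening and the grip force at its end, in the units of the state.
- bot.get_obs(): the state, without advancing time (a new reading comes with each control period).
- bot.camera(name): name is "scene" or "side" or "wrist"; returns the picture (384x512x3 uint8, red, green, blue); there is no depth.
- bot.calibration(name): a dict with "vfov" (degrees; the focal length in pixels is half the picture's height over the tangent of half this angle, whatever the lens; pixels are square), "cx", "cy" (the principal point, pixels), "camera_from_world" (4x4, takes a point from world to camera coordinates). Camera axes: x right, y down, z forward; pixel columns grow to the right and rows downward; lengths in m; the calibration is good to about 2 mm. A picture is of the moment at which its call begins: read the wrist's pose just before it. calibration takes no time and is no camera call; for the wrist camera it gives the pose at the moment of the call.
- bot.job_done(): hands the job in; it is judged then, once.
The state is a dict: "time": time; "q": joint angles; "qd": joint speeds; "joint_efforts": joint torques, N m; "ee_pos": TCP position; "tcp_rot": TCP orientation; "wrist_force": force on the tool from outside, world axes, zero at the start; "torque": the same for the moment, N m; "opening": finger opening in m; "grasp_force": force on a finger pad.
Only numpy, scipy, OpenCV 4.12 (cv2) and the standard library are available. Lean on these libraries where they do the work, as an engineer would, in place of code of your own. Each camera call takes 0.05 s, during which the arm holds its last target. There are 200 camera calls.

## Working session

There is one attempt and no reset: what is moved stays moved. The work goes in short steps, Python scripts to look and compute and a shell command to move; the robot and the scene stay as the last step left them, time stands still between calls to the robot, and variables do not carry over. Pictures are saved under pics/ and viewed, at most 10 in all, crops included, and the job is handed in when it is done.

```bash
mkdir -p pics; ls
python3 - <<'E'
from workcell import bot
import cv2,numpy as np
o=bot.get_obs();print({k:np.round(v,3).tolist() for k,v in o.items()})
for n in("scene","side","wrist"):
    cv2.imwrite(f"pics/{n}0.png",cv2.cvtColor(bot.camera(n),cv2.COLOR_RGB2BGR))
    c=bot.calibration(n);print(n,c["vfov"],c["cx"],c["cy"],np.round(c["camera_from_world"],3).tolist())
a=[cv2.imread(f"pics/{n}0.png") for n in("scene","side")]
E
```

```text
pics
{'time': 0.0, 'q': [-73.053, 5.013, 10.034, 95.1, -0.0, 90.001], 'qd': [-0.02, 0.02, -0.0, 0.035, 0.032, -0.024], 'joint_efforts': [0.002, -52.039, 46.48, 0.016, 0.0, 0.0], 'ee_pos': [0.16, -0.526, 0.231], 'tcp_rot': [-179.921, 0.0, 16.946], 'wrist_force': [0.353, 0.839, -0.333], 'torque': [-0.026, -0.03, 0.018], 'grasp_force': 0.0, 'opening': 0.086}
scene 45.84809960742643 258.5541163620872 195.34780130960345 [[-0.331, 0.944, -0.009, 0.168], [0.628, 0.213, -0.749, -0.221], [-0.704, -0.253, -0.663, 1.85], [0.0, 0.0, 0.0, 1.0]]
side 51.65781818822195 253.89290034155565 191.72352558441787 [[-0.863, -0.505, -0.013, 0.412], [-0.345, 0.607, -0.715, 0.238], [0.369, -0.613, -0.699, 1.029], [0.0, 0.0, 0.0, 1.0]]
wrist 70.49339556437062 254.79875960746634 189.3623706724112 [[0.291, -0.957, -0.0, -0.55], [-0.91, -0.277, 0.309, -0.041], [-0.295, -0.09, -0.951, 0.38], [0.0, 0.0, 0.0, 1.0]]
```

View pics/scene0.png

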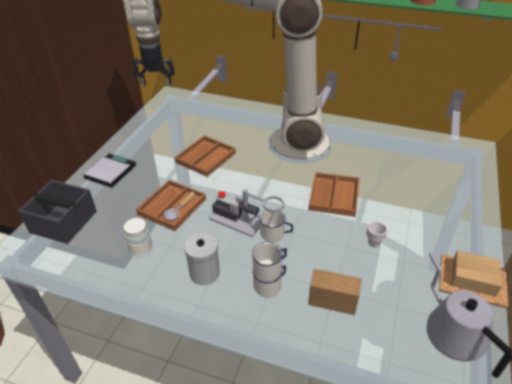

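View pics/side0.png

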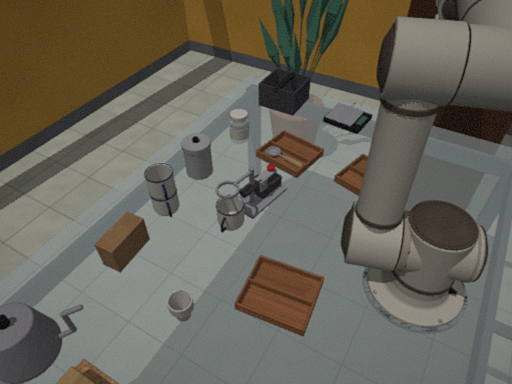

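The scene view shows three trays, at about (205,155), (171,204, with the spoon) and (335,193). The cone is at (376,232), the red cap at (222,195) and the ring at (273,205). In the side view the cone is at (181,304), the cap at (271,168), the ring at (229,190), and the spoon tray at (290,152). I'll enlarge these areas and measure.

```bash
cat > h.py <<'E'
import numpy as np,cv2
from workcell import bot
def ray(n,u,v,c=None):
    c=c or bot.calibration(n);f=192/np.tan(np.radians(c["vfov"]/2))
    M=np.array(c["camera_from_world"]);R=M[:3,:3];o=-R.T@M[:3,3]
    d=R.T@np.array([(u-c["cx"])/f,(v-c["cy"])/f,1]);return o,d/np.linalg.norm(d)
def plane(n,u,v,z,c=None):
    o,d=ray(n,u,v,c);return o+d*(z-o[2])/d[2]
def tri(n1,p1,n2,p2,c1=None,c2=None):
    o1,d1=ray(n1,*p1,c1);o2,d2=ray(n2,*p2,c2)
    s=np.linalg.lstsq(np.c_[d1,-d2],o2-o1,rcond=None)[0]
    a,b=o1+s[0]*d1,o2+s[1]*d2;return (a+b)/2,np.linalg.norm(a-b)
def red(img):
    h=cv2.cvtColor(img,cv2.COLOR_BGR2HSV)
    return (((h[...,0]<6)|(h[...,0]>174))&(h[...,1]>170)&(h[...,2]>90)).astype(np.uint8)
E
python3 - <<'E'
from h import *
print(bot.calibration("scene").keys())
S=cv2.imread("pics/scene0.png");D=cv2.imread("pics/side0.png")
P={}
for n,i in(("scene",S),("side",D)):
    k,l,st,ce=cv2.connectedComponentsWithStats(red(i))
    print(n,[(s.tolist(),c.round(1).tolist()) for s,c in zip(st[1:],ce[1:]) if s[4]>8])
for nm,u,v in(("A",205,155),("B",171,204),("C",335,193)):
    p=plane("scene",u,v,.02);print(nm,p.round(3),np.hypot(*p[:2]).round(3))
for nm,u,v in(("A",368,178),("B",290,152),("C",280,293)):
    print("side",nm,plane("side",u,v,.02).round(3))
print("cone",tri("scene",(376,228),"side",(181,299)),"ring",tri("scene",(273,204),"side",(229,190)))
def crop(i,x,y,w,h,W,H):return cv2.resize(i[y:y+h,x:x+w],(W,H),interpolation=cv2.INTER_CUBIC)
top=np.hstack([crop(S,195,180,110,80,440,320),crop(D,205,150,90,80,360,320)])
bot_=np.hstack([crop(S,350,210,55,40,385,280),crop(D,155,280,55,37,415,280)])
cv2.imwrite("pics/crop1.png",np.vstack([top,bot_]))
E
```

```text
dict_keys(['vfov', 'cx', 'cy', 'camera_from_world'])
scene [([219, 193, 5, 4, 15], [221.3, 194.3])]
side [([268, 164, 7, 7, 39], [270.7, 166.8])]
A [ 0.234 -0.315  0.02 ] 0.392
B [ 0.526 -0.309  0.02 ] 0.61
C [0.292 0.206 0.02 ] 0.358
side A [ 0.23  -0.311  0.02 ]
side B [ 0.511 -0.307  0.02 ]
side C [0.28  0.208 0.02 ]
cone (array([0.46298551, 0.36447527, 0.06502182]), np.float64(0.0024743512455857827)) ring (array([0.52623946, 0.05317796, 0.1285061 ]), np.float64(0.003291149912698756))
```

View pics/crop1.png

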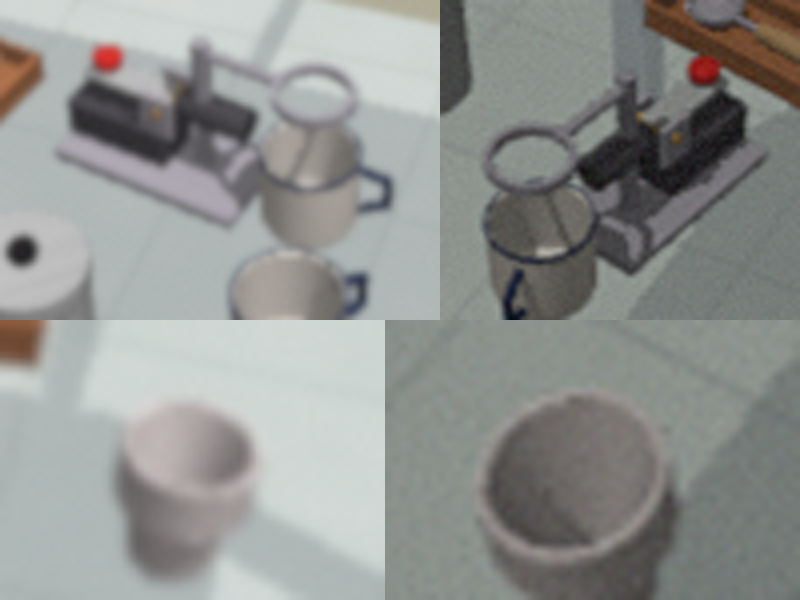

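Scene crop: cap at (221.5,194.5), ring centre at (273.2,203.8), cone rim centre at (377.1,228.3). Side crop: cap at (271,167.3), ring at (227.5,189.5), cone rim at (179.8,300.5).

There are three tray candidates: A at (205,155), 0.39 m from the base; B at (171,204), 0.61 m; C at (335,193), 0.36 m. B fits because it is the farthest and is the one with the spoon.

Run:
```python
from h import *
r=lambda a:(a[0].round(4).tolist(),round(a[1],4))
for nm,s,d,z in(("cap",(221.5,194.5),(271,167.3),.093),("ring",(273.2,203.8),(227.5,189.5),.14),("conerim",(377.1,228.3),(179.8,300.5),.07)):
    print(nm,r(tri("scene",s,"side",d)),plane("scene",*s,z).round(4)[:2],plane("side",*d,z).round(4)[:2])
```

```text
cap ([0.4935, -0.1326, 0.0865], np.float64(0.0021)) [ 0.5011 -0.1283] [ 0.4901 -0.1274]
ring ([0.5291, 0.0552, 0.1317], np.float64(0.0018)) [0.5384 0.0588] [0.524  0.0611]
conerim ([0.4631, 0.3683, 0.0647], np.float64(0.0014)) [0.469  0.3689] [0.4604 0.3697]
```

```bash
python3 -m crank '[{"gripper":0,"travel":[25,-16,0],"twist":[0,0,0]},{"gripper":0,"travel":[43,-28,0],"twist":[0,0,0]},{"gripper":0,"travel":[43,-28,0],"twist":[0,0,0]},{"gripper":0,"travel":[43,-28,0],"twist":[0,0,0]},{"gripper":0,"travel":[43,-28,0],"twist":[0,0,0]},{"gripper":0,"travel":[43,-28,0],"twist":[0,0,0]},{"gripper":0,"travel":[43,-28,0],"twist":[0,0,0]},{"gripper":0,"travel":[43,-28,0],"twist":[0,0,0]},{"gripper":0,"travel":[43,-28,0],"twist":[0,0,0]},{"gripper":0,"travel":[40,-26,0],"twist":[0,0,0]},{"gripper":0,"travel":[22,-14,0],"twist":[0,0,0]},{"gripper":0,"travel":[0,0,0],"twist":[0,0,0]}]' 40
python3 - <<'E'
from h import *
import json
o=bot.get_obs();print(o["ee_pos"],o["tcp_rot"],o["q"],o["wrist_force"],o["time"])
c=bot.calibration("wrist");i=cv2.cvtColor(bot.camera("wrist"),cv2.COLOR_RGB2BGR);cv2.imwrite("pics/w1.png",i)
json.dump({k:np.array(v).tolist() for k,v in c.items()},open("w1.json","w"))
k,l,st,ce=cv2.connectedComponentsWithStats(red(i))
for s,e in zip(st[1:],ce[1:]):
    if s[4]>20: print(s,e,plane("wrist",*e,.093,c))
E
```

```text
time: 1.65
ee_pos: [0.4916, -0.1314, 0.2307]
tcp_rot: [-180.0, 0.0, 17.1]
wrist_force: [-0.3, -0.4, 0.1]
opening: -0.0001
grasp_force: 0.0
[ 0.49160001 -0.13135978  0.2306688 ] [-1.79963463e+02  4.89277934e-02  1.70997654e+01] [-1.49632003e+01 -6.24294374e-01  4.23234586e+00  9.49175005e+01
  4.99038670e-03  1.47937047e+02] [-0.25388401 -0.36109826  0.05099965] 1.65
[244 163  23  24 442] [254.83484163 174.93891403] [ 0.4950878  -0.13062244  0.093     ]
```

View pics/w1.png

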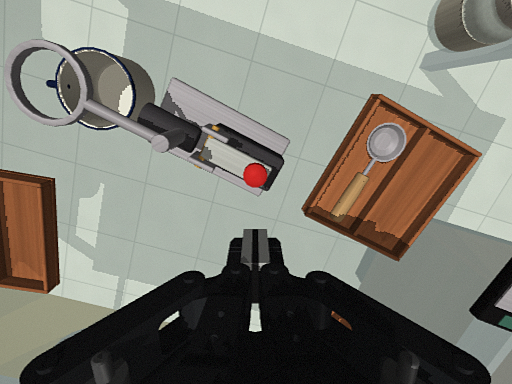

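The wrist view shows the cap at (255,175), the ring at (47,82), the post top at (168,139), and the spoon tray with its empty half on the lower right, around (400,210). The cap position (0.495,-0.131) agrees with the earlier triangulation. I'll go down above it and work out the ring and tray from the same picture.

```bash
python3 -m crank '[{"gripper":0,"travel":[3.6,0,20],"twist":[0,0,0]},{"gripper":0,"travel":[0,0,25],"twist":[0,0,0]},{"gripper":0,"travel":[0,0,25],"twist":[0,0,0]},{"gripper":0,"travel":[0,0,25],"twist":[0,0,0]},{"gripper":0,"travel":[0,0,15],"twist":[0,0,0]},{"gripper":0,"travel":[0,0,10],"twist":[0,0,0]},{"gripper":0,"travel":[0,0,5],"twist":[0,0,0]},{"gripper":0,"travel":[0,0,2],"twist":[0,0,0]},{"gripper":0,"travel":[0,0,0],"twist":[0,0,0]},{"gripper":0,"travel":[0,0,0],"twist":[0,0,0]}]'
python3 - <<'E'
from h import *
import json
c=json.load(open("w1.json"));i=cv2.imread("pics/w1.png")
print("ring",plane("wrist",47,82,.14,c).round(4),"cap",plane("wrist",254.8,174.9,.095,c).round(4))
g=cv2.cvtColor(i[30:135,0:110],cv2.COLOR_BGR2GRAY)
for q in(cv2.HoughCircles(g,cv2.HOUGH_GRADIENT,1,3,param1=80,param2=18,minRadius=28,maxRadius=48)[0][:6]): print(q+[0,30,0])
for p in((377,95),(480,154),(401,261),(305,209)): print("tray corner",plane("wrist",*p,.028,c).round(4))
E
```

```text
time: 2.95
ee_pos: [0.4947, -0.1316, 0.1047]
tcp_rot: [180.0, -0.0, 17.0]
wrist_force: [-0.5, 0.5, -0.6]
opening: -0.0001
grasp_force: 0.0
ring [0.5318 0.0551 0.14  ] cap [ 0.4956 -0.1304  0.095 ]
[56.5        85.5        40.79999924]
[53.5        86.5        38.59999847]
[54.5        73.5        44.09999847]
[45.5 82.5 37.5]
[50.5        77.5        30.79999924]
[49.5        87.5        36.40000153]
tray corner [ 0.6167 -0.247   0.028 ]
tray corner [ 0.59   -0.4041  0.028 ]
tray corner [ 0.4168 -0.3788  0.028 ]
tray corner [ 0.4525 -0.2157  0.028 ]
```

```bash
python3 -m crank '[{"gripper":0,"travel":[0,0,2],"twist":[0,0,0]},{"gripper":0,"travel":[0,0,2],"twist":[0,0,0]},{"gripper":0,"travel":[0,0,1.5],"twist":[0,0,0]},{"gripper":0,"travel":[0,0,0.8],"twist":[0,0,0]},{"gripper":0,"travel":[0,0,0],"twist":[0,0,0]}]'
```

```text
time: 3.58
ee_pos: [0.4944, -0.1316, 0.0981]
tcp_rot: [180.0, -0.0, 16.9]
wrist_force: [-0.4, 0.4, 1.2]
opening: -0.0002
grasp_force: 0.6
```

```bash
python3 -m crank '[{"gripper":0,"travel":[0,0,0.5],"twist":[0,0,0]},{"gripper":0,"travel":[0,0,0.5],"twist":[0,0,0]},{"gripper":0,"travel":[0,0,0],"twist":[0,0,0]}]'
```

```text
time: 3.95
ee_pos: [0.4945, -0.1316, 0.0972]
tcp_rot: [180.0, -0.0, 16.9]
wrist_force: [-1.2, 1.2, 4.9]
opening: -0.0001
grasp_force: 2.0
```

```bash
python3 -m crank '[{"gripper":0,"travel":[0,0,0.3],"twist":[0,0,0]},{"gripper":0,"travel":[0,0,0],"twist":[0,0,0]}]'; python3 -c "
from workcell import bot;o=bot.get_obs();print(o['wrist_force'],o['joint_efforts'])"
```

```text
time: 4.2
ee_pos: [0.4945, -0.1316, 0.0969]
tcp_rot: [180.0, -0.0, 16.9]
wrist_force: [-1.6, -0.7, 5.1]
opening: 0.0001
grasp_force: 2.6
[-1.64022897 -0.69139671  5.05791328] [ 2.17181230e-01 -4.34085846e+01  4.48237753e+01 -6.20528106e-01
  1.12859560e-01  2.60661996e-03]
```

```bash
python3 -m crank '[{"gripper":0,"travel":[0,0,0.3],"twist":[0,0,0]},{"gripper":0,"travel":[0,0,0],"twist":[0,0,0]}]'
```

```text
time: 4.45
ee_pos: [0.4945, -0.1316, 0.0967]
tcp_rot: [180.0, -0.0, 16.9]
wrist_force: [-1.6, 0.2, 5.6]
opening: -0.0002
grasp_force: 2.9
```

```bash
python3 -m crank '[{"gripper":0,"travel":[0,0,0.2],"twist":[0,0,0]},{"gripper":0,"travel":[0,0,0],"twist":[0,0,0]}]'
```

```text
time: 4.7
ee_pos: [0.4945, -0.1316, 0.0965]
tcp_rot: [180.0, -0.0, 16.9]
wrist_force: [-2.7, -0.3, 6.4]
opening: 0.0
grasp_force: 3.2
```

```bash
python3 -m crank '[{"gripper":0,"travel":[0,0,0.2],"twist":[0,0,0]},{"gripper":0,"travel":[0,0,0],"twist":[0,0,0]}]'
```

```text
time: 4.95
ee_pos: [0.4945, -0.1316, 0.0964]
tcp_rot: [180.0, -0.0, 16.9]
wrist_force: [-1.9, 0.3, 7.5]
opening: 0.0001
grasp_force: 3.4
```

```bash
python3 -m crank '[{"gripper":0,"travel":[0,0,0.2],"twist":[0,0,0]},{"gripper":0,"travel":[0,0,0],"twist":[0,0,0]}]'
```

```text
time: 5.2
ee_pos: [0.4946, -0.1317, 0.0963]
tcp_rot: [180.0, -0.0, 16.9]
wrist_force: [-1.8, -0.1, 7.8]
opening: 0.0001
grasp_force: 3.6
```

```bash
python3 -m crank '[{"gripper":0,"travel":[0,0,0.25],"twist":[0,0,0]},{"gripper":0,"travel":[0,0,0],"twist":[0,0,0]}]'
```

```text
time: 5.45
ee_pos: [0.4946, -0.1317, 0.0961]
tcp_rot: [180.0, -0.0, 16.9]
wrist_force: [-2.6, 0.4, 8.5]
opening: -0.0001
grasp_force: 3.9
```

```bash
python3 -m crank '[{"gripper":0,"travel":[0,0,0.25],"twist":[0,0,0]},{"gripper":0,"travel":[0,0,0],"twist":[0,0,0]}]'
```

```text
time: 5.7
ee_pos: [0.4946, -0.1317, 0.0959]
tcp_rot: [180.0, -0.0, 16.9]
wrist_force: [-2.3, 0.7, 7.7]
opening: 0.0003
grasp_force: 4.2
```

```bash
for k in 1 2 3 4; do python3 -m crank '[{"gripper":0,"travel":[0,0,0],"twist":[0,0,0]}]' | grep wrist; done
```

```text
wrist_force: [-2.7, -0.1, 8.0]
wrist_force: [-3.8, 0.3, 8.4]
wrist_force: [-3.0, 0.1, 8.9]
wrist_force: [-1.9, 0.3, 8.5]
```

```bash
python3 -m crank '[{"gripper":0,"travel":[0,0,0.25],"twist":[0,0,0]},{"gripper":0,"travel":[0,0,0],"twist":[0,0,0]}]'; for k in 1 2 3; do python3 -m crank '[{"gripper":0,"travel":[0,0,0],"twist":[0,0,0]}]' | grep wrist; done
```

```text
time: 6.45
ee_pos: [0.4946, -0.1317, 0.0958]
tcp_rot: [180.0, -0.0, 16.9]
wrist_force: [-4.3, -0.0, 9.2]
opening: 0.0001
grasp_force: 4.5
wrist_force: [-2.1, 0.7, 8.5]
wrist_force: [-2.6, 0.3, 8.2]
wrist_force: [-2.6, -0.0, 9.5]
```

```bash
python3 -m crank '[{"gripper":0,"travel":[0,0,0.3],"twist":[0,0,0]},{"gripper":0,"travel":[0,0,0],"twist":[0,0,0]}]'; for k in 1 2 3; do python3 -m crank '[{"gripper":0,"travel":[0,0,0],"twist":[0,0,0]}]' | grep wrist; done
```

```text
time: 7.08
ee_pos: [0.4946, -0.1317, 0.0955]
tcp_rot: [180.0, -0.0, 16.9]
wrist_force: [-3.3, 0.7, 9.4]
opening: 0.0002
grasp_force: 4.9
wrist_force: [-2.1, 0.7, 10.1]
wrist_force: [-3.8, -0.1, 9.1]
wrist_force: [-2.3, -1.0, 9.6]
```

The push reached about 10 N with no click and the tip only about 2.5 mm down, so the latch is too stiff and the cone goes in the tray. I'll lift off straight, then turn the tool.

```bash
python3 -m crank '[{"gripper":0,"travel":[0,0,-2],"twist":[0,0,0]},{"gripper":0,"travel":[0,0,-8],"twist":[0,0,0]},{"gripper":0,"travel":[0,0,-15],"twist":[0,0,-0.105]},{"gripper":0,"travel":[0,0,-20],"twist":[0,0,-0.105]},{"gripper":0,"travel":[0,0,-20],"twist":[0,0,-0.105]},{"gripper":0,"travel":[0,0,-20],"twist":[0,0,-0.105]},{"gripper":0,"travel":[0,0,-20],"twist":[0,0,-0.105]},{"gripper":0,"travel":[0,0,-20],"twist":[0,0,-0.105]},{"gripper":0,"travel":[0,0,-15],"twist":[0,0,-0.105]},{"gripper":0,"travel":[0,0,-5],"twist":[0,0,-0.105]},{"gripper":0,"travel":[0,0,0],"twist":[0,0,-0.105]},{"gripper":0,"travel":[0,0,0],"twist":[0,0,-0.105]}]'
```

```text
time: 8.95
ee_pos: [0.4945, -0.1315, 0.2398]
tcp_rot: [-180.0, -0.0, 77.3]
wrist_force: [-0.3, 0.2, 0.6]
opening: -0.0001
grasp_force: 0.0
```

```bash
python3 -m crank '[{"gripper":85,"travel":[25,-7,0],"twist":[0,0,0]},{"gripper":85,"travel":[48,-14,0],"twist":[0,0,0]},{"gripper":85,"travel":[48,-14,0],"twist":[0,0,0]},{"gripper":85,"travel":[48,-14,0],"twist":[0,0,0]},{"gripper":85,"travel":[48,-14,0],"twist":[0,0,0]},{"gripper":85,"travel":[48,-14,0],"twist":[0,0,0]},{"gripper":85,"travel":[48,-14,0],"twist":[0,0,0]},{"gripper":85,"travel":[48,-14,0],"twist":[0,0,0]},{"gripper":85,"travel":[48,-14,0],"twist":[0,0,0]},{"gripper":85,"travel":[48,-14,0],"twist":[0,0,0]},{"gripper":85,"travel":[25,-7,0],"twist":[0,0,0]},{"gripper":85,"travel":[0,0,0],"twist":[0,0,0]}]'
python3 - <<'E'
from h import *
import json
o=bot.get_obs();print(o["q"],o["wrist_force"])
c=bot.calibration("wrist");i=cv2.cvtColor(bot.camera("wrist"),cv2.COLOR_RGB2BGR);cv2.imwrite("pics/w2.png",i)
json.dump({k:np.array(v).tolist() for k,v in c.items()},open("w2.json","w"))
d=cv2.cvtColor(bot.camera("side"),cv2.COLOR_RGB2BGR);cv2.imwrite("pics/side2.png",d)
k,l,st,ce=cv2.connectedComponentsWithStats(red(d));print([(s[4],e) for s,e in zip(st[1:],ce[1:]) if s[4]>8])
E
```

```text
time: 10.45
ee_pos: [0.465, 0.371, 0.2388]
tcp_rot: [-179.9, 0.1, 77.2]
wrist_force: [0.3, -1.1, -0.6]
opening: 0.0851
grasp_force: 0.0
[3.85820682e+01 1.16019789e+01 1.83272730e+01 9.68046998e+01
 7.82548579e-03 1.41335570e+02] [ 0.31129125 -1.10088841 -0.60840272]
[(np.int32(38), array([270.81578947, 166.89473684]))]
```

View pics/w2.png

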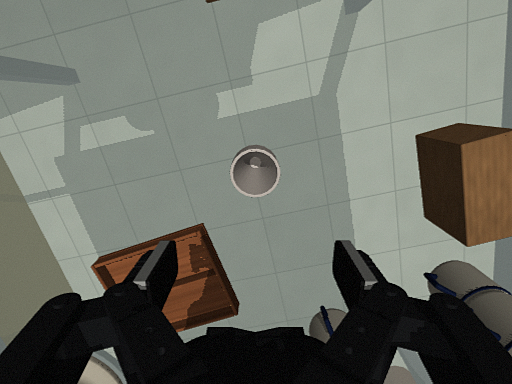

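The cap is back where it was, at (270.8,166.9) in the side view, so the latch is up. The cone rim in the wrist view is at about (255,172) with a radius of about 24 px, well clear of its neighbours.

Run:
```python
from h import *
import json
c=json.load(open("w2.json"));i=cv2.imread("pics/w2.png")
g=cv2.resize(i[135:210,215:295],None,fx=4,fy=4,interpolation=cv2.INTER_CUBIC)
hsv=cv2.cvtColor(g,cv2.COLOR_BGR2HSV);H=cv2.HoughCircles(cv2.medianBlur(hsv[...,2],5),cv2.HOUGH_GRADIENT,1,20,param1=80,param2=25,minRadius=75,maxRadius=115)
for q in H[0][:4]:
    u,v=q[0]/4+215-.4,q[1]/4+135-.4;print(u,v,q[2]/4,plane("wrist",u,v,.07,c).round(4))
p=plane("wrist",255,172.3,.07,c);o=bot.get_obs();d=p-o["ee_pos"]
from scipy.spatial.transform import Rotation as R
print(p,"tool shift mm",1000*R.from_euler("xyz",o["tcp_rot"],degrees=True).inv().apply(d))
```

```text
254.475 172.225 24.525 [0.4639 0.3696 0.07  ]
254.975 166.725 22.5 [0.466  0.3759 0.07  ]
254.725 177.475 26.075 [0.4628 0.3632 0.07  ]
259.725 169.225 28.025 [0.4708 0.3717 0.07  ]
[0.46450999 0.36932717 0.07      ] tool shift mm [ 2.26043659e-02 -9.02027217e-01  1.69544302e+02]
```

```bash
python3 -m crank '[{"gripper":85,"travel":[0,-0.8,15],"twist":[0,0,0]},{"gripper":85,"travel":[0,0,30],"twist":[0,0,0]},{"gripper":85,"travel":[0,0,30],"twist":[0,0,0]},{"gripper":85,"travel":[0,0,30],"twist":[0,0,0]},{"gripper":85,"travel":[0,0,30],"twist":[0,0,0]},{"gripper":85,"travel":[0,0,30],"twist":[0,0,0]},{"gripper":85,"travel":[0,0,25],"twist":[0,0,0]},{"gripper":85,"travel":[0,0,13],"twist":[0,0,0]},{"gripper":85,"travel":[0,0,2],"twist":[0,0,0]},{"gripper":85,"travel":[0,0,0],"twist":[0,0,0]}]'
python3 -m crank '[{"gripper":50,"travel":[0,0,0],"twist":[0,0,0]},{"gripper":50,"travel":[0,0,0],"twist":[0,0,0]},{"gripper":50,"travel":[0,0,0],"twist":[0,0,0]},{"gripper":50,"travel":[0,0,0],"twist":[0,0,0]},{"gripper":50,"travel":[0,0,0],"twist":[0,0,0]},{"gripper":50,"travel":[0,0,0],"twist":[0,0,0]}]' 35
```

```text
time: 11.8
ee_pos: [0.4652, 0.3697, 0.0358]
tcp_rot: [180.0, -0.1, 77.1]
wrist_force: [0.7, -0.4, 0.4]
opening: 0.085
grasp_force: 0.0
time: 12.55
ee_pos: [0.4651, 0.3701, 0.0358]
tcp_rot: [179.9, -0.1, 77.1]
wrist_force: [-0.7, -0.9, 6.2]
opening: 0.0591
grasp_force: 37.2
```

Held: opening 59 mm, grip 37 N. Lifting, and refining the tray from the first wrist picture.

```bash
python3 -m crank '[{"gripper":50,"travel":[0,0,-5],"twist":[0,0,0]},{"gripper":50,"travel":[0,0,-15],"twist":[0,0,0]},{"gripper":50,"travel":[0,0,-30],"twist":[0,0,0]},{"gripper":50,"travel":[0,0,-35],"twist":[0,0,0]},{"gripper":50,"travel":[0,0,-35],"twist":[0,0,0]},{"gripper":50,"travel":[0,0,-35],"twist":[0,0,0]},{"gripper":50,"travel":[0,0,-35],"twist":[0,0,0]},{"gripper":50,"travel":[0,0,-20],"twist":[0,0,0]},{"gripper":50,"travel":[0,0,-5],"twist":[0,0,0]},{"gripper":50,"travel":[0,0,0],"twist":[0,0,0]}]'
python3 - <<'E'
from h import *
import json
c=json.load(open("w1.json"));i=cv2.imread("pics/w1.png")
h=cv2.cvtColor(i,cv2.COLOR_BGR2HSV);m=((h[...,0]<16)&(h[...,1]>90)&(h[...,2]>40)).astype(np.uint8)
m[:,:290]=0;m=cv2.morphologyEx(m,cv2.MORPH_CLOSE,np.ones((7,7)))
k=max(cv2.findContours(m,0,2)[0],key=cv2.contourArea);hull=cv2.convexHull(k)
print(cv2.contourArea(hull),cv2.approxPolyDP(hull,6,True)[:,0].tolist())
w=np.array([plane("wrist",*p,.028,c)[:2] for p in hull[:,0]],np.float32)
r=cv2.minAreaRect(w*1000);print("rect at 28mm",r)
cv2.imwrite("pics/tray.png",cv2.resize(i[80:275,290:490],None,fx=3,fy=3,interpolation=cv2.INTER_CUBIC))
E
```

```text
time: 13.8
ee_pos: [0.4647, 0.3697, 0.2496]
tcp_rot: [-180.0, 0.0, 77.1]
wrist_force: [0.7, 0.1, -2.0]
opening: 0.0588
grasp_force: 38.2
16378.0 [[371, 94], [481, 153], [398, 260], [302, 209]]
rect at 28mm ((518.4039306640625, -307.6992492675781), (168.37501525878906, 178.81056213378906), 79.79409790039062)
```

View pics/tray.png

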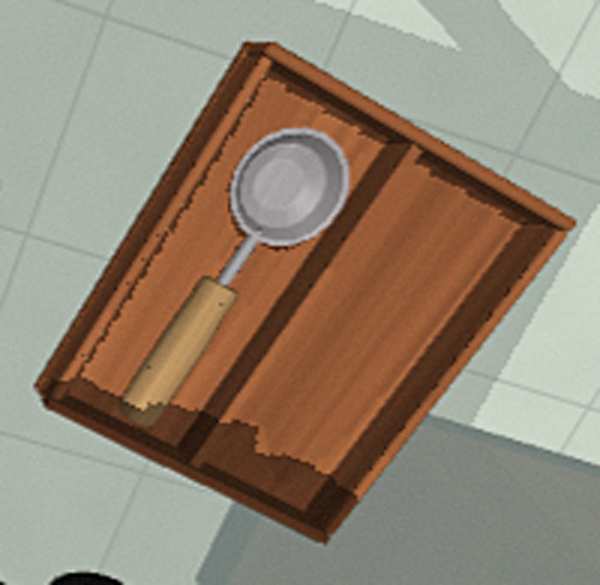

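The crop confirms tray B: the spoon is in its left half in the picture (tray +y), the right half is empty, and the divider's top middle is at about (390,181).

Run:
```python
from h import *
import json
from scipy.spatial.transform import Rotation as R
c=json.load(open("w1.json"))
a=plane("wrist",390.0,180.8,.025,c);print("divider mid",a)
mid=np.array([.5177,-.3117,0]);y=np.array([np.sin(np.radians(10.2)),np.cos(np.radians(10.2)),0])
off=(a-mid)[:2]@y[:2];print("divider off across",off)
t=mid+y*(off/2-.038);print("target",t,np.hypot(*t[:2]))
o=bot.get_obs();d=t-o["ee_pos"];d[2]=0
print(1000*R.from_euler("xyz",o["tcp_rot"],degrees=True).inv().apply(d),o["q"])
```

```text
divider mid [ 0.523044   -0.31113568  0.025     ]
divider off across 0.0015017464855576524
target [ 0.51110375 -0.34836043  0.        ] 0.6185321562784283
[-6.89578124e+02  2.05430679e+02  5.49392249e-02] [3.85025950e+01 1.16772675e+01 1.96229278e+01 9.79540232e+01
 4.85357997e-04 1.41393307e+02]
```

```bash
python3 -m crank '[{"gripper":50,"travel":[-20,6,0],"twist":[0,0,0]},{"gripper":50,"travel":[-46,13.7,0],"twist":[0,0,0]},{"gripper":50,"travel":[-46,13.7,0],"twist":[0,0,0]},{"gripper":50,"travel":[-46,13.7,0],"twist":[0,0,0]},{"gripper":50,"travel":[-46,13.7,0],"twist":[0,0,0]},{"gripper":50,"travel":[-46,13.7,0],"twist":[0,0,0]},{"gripper":50,"travel":[-46,13.7,0],"twist":[0,0,0]},{"gripper":50,"travel":[-46,13.7,0],"twist":[0,0,0]},{"gripper":50,"travel":[-46,13.7,0],"twist":[0,0,0]},{"gripper":50,"travel":[-46,13.7,0],"twist":[0,0,0]},{"gripper":50,"travel":[-46,13.7,0],"twist":[0,0,0]},{"gripper":50,"travel":[-46,13.7,0],"twist":[0,0,0]}]'
python3 -m crank '[{"gripper":50,"travel":[-46,13.7,0],"twist":[0,0,0]},{"gripper":50,"travel":[-46,13.7,0],"twist":[0,0,0]},{"gripper":50,"travel":[-40,12,0],"twist":[0,0,0]},{"gripper":50,"travel":[-22,6.5,0],"twist":[0,0,0]},{"gripper":50,"travel":[-10,2.8,0],"twist":[0,0,0]},{"gripper":50,"travel":[0,0,0],"twist":[0,0,0]},{"gripper":50,"travel":[0,0,0],"twist":[0,0,0]}]'
python3 - <<'E'
from h import *
from scipy.spatial.transform import Rotation as R
o=bot.get_obs();d=np.array([.5111,-.3484,0])-o["ee_pos"]
print(1000*R.from_euler("xyz",o["tcp_rot"],degrees=True).inv().apply(d))
i=cv2.cvtColor(bot.camera("wrist"),cv2.COLOR_RGB2BGR);cv2.imwrite("pics/w3.png",i)
E
```

```text
time: 15.3
ee_pos: [0.4989, -0.1801, 0.249]
tcp_rot: [-179.9, 0.0, 77.1]
wrist_force: [1.7, -0.2, -1.7]
opening: 0.0592
grasp_force: 38.3
time: 16.18
ee_pos: [0.5109, -0.3479, 0.2499]
tcp_rot: [-180.0, -0.0, 77.1]
wrist_force: [-0.3, 0.2, -1.6]
opening: 0.0588
grasp_force: 38.3
[ -0.45997995   0.3176951  249.88452257]
```

View pics/w3.png

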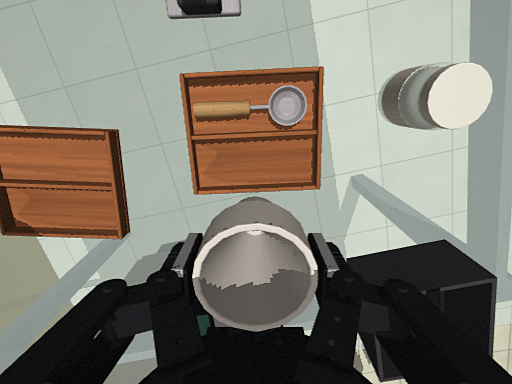

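The cone hangs upright, and the tray's empty half is centred at about (256,163). I'll check that against the target before going down.

```bash
python3 - <<'E'
from h import *
print(plane("wrist",256,162.5,.012), plane("wrist",256,137,.025),plane("wrist",256,190,.028))
E
python3 -m crank '[{"gripper":50,"travel":[0,0,10],"twist":[0,0,0]},{"gripper":50,"travel":[0,0,25],"twist":[0,0,0]},{"gripper":50,"travel":[0,0,30],"twist":[0,0,0]},{"gripper":50,"travel":[0,0,30],"twist":[0,0,0]},{"gripper":50,"travel":[0,0,30],"twist":[0,0,0]},{"gripper":50,"travel":[0,0,20],"twist":[0,0,0]},{"gripper":50,"travel":[0,0,10],"twist":[0,0,0]},{"gripper":50,"travel":[0,0,5],"twist":[0,0,0]},{"gripper":50,"travel":[0,0,0],"twist":[0,0,0]},{"gripper":50,"travel":[0,0,0],"twist":[0,0,0]}]'
```

```text
[ 0.51153507 -0.35310035  0.012     ] [ 0.51979653 -0.31628814  0.025     ] [ 0.50345186 -0.38832901  0.028     ]
time: 17.48
ee_pos: [0.5114, -0.349, 0.0906]
tcp_rot: [179.9, 0.0, 77.1]
wrist_force: [-0.3, -0.2, -1.8]
opening: 0.0594
grasp_force: 38.3
```

```bash
python3 -m crank '[{"gripper":50,"travel":[-2.5,0,5],"twist":[0,0,0]},{"gripper":50,"travel":[0,0,10],"twist":[0,0,0]},{"gripper":50,"travel":[0,0,10],"twist":[0,0,0]},{"gripper":50,"travel":[0,0,8],"twist":[0,0,0]},{"gripper":50,"travel":[0,0,5],"twist":[0,0,0]},{"gripper":50,"travel":[0,0,3],"twist":[0,0,0]},{"gripper":50,"travel":[0,0,2],"twist":[0,0,0]},{"gripper":50,"travel":[0,0,2],"twist":[0,0,0]},{"gripper":50,"travel":[0,0,0],"twist":[0,0,0]},{"gripper":50,"travel":[0,0,0],"twist":[0,0,0]}]'
python3 -m crank '[{"gripper":50,"travel":[0,0,1],"twist":[0,0,0]},{"gripper":50,"travel":[0,0,1],"twist":[0,0,0]},{"gripper":50,"travel":[0,0,0],"twist":[0,0,0]}]'
```

```text
time: 18.73
ee_pos: [0.5105, -0.3512, 0.0449]
tcp_rot: [180.0, 0.0, 77.1]
wrist_force: [0.1, 0.5, -2.7]
opening: 0.0593
grasp_force: 38.3
time: 19.1
ee_pos: [0.5104, -0.3511, 0.0426]
tcp_rot: [-180.0, -0.0, 77.1]
wrist_force: [-0.9, -0.0, -2.5]
opening: 0.0592
grasp_force: 38.3
```

```bash
python3 -m crank '[{"gripper":50,"travel":[0,0,0.7],"twist":[0,0,0]},{"gripper":50,"travel":[0,0,0.5],"twist":[0,0,0]},{"gripper":50,"travel":[0,0,0],"twist":[0,0,0]}]'
```

```text
time: 19.48
ee_pos: [0.5105, -0.3512, 0.0419]
tcp_rot: [180.0, 0.0, 77.1]
wrist_force: [-1.9, 0.4, 1.9]
opening: 0.0591
grasp_force: 38.4
```

```bash
python3 -m crank '[{"gripper":50,"travel":[0,0,0.5],"twist":[0,0,0]},{"gripper":50,"travel":[0,0,0],"twist":[0,0,0]},{"gripper":50,"travel":[0,0,0],"twist":[0,0,0]}]'
```

```text
time: 19.85
ee_pos: [0.5105, -0.3513, 0.0418]
tcp_rot: [180.0, 0.0, 77.1]
wrist_force: [-2.7, 0.8, 6.2]
opening: 0.0592
grasp_force: 38.8
```

The cone has touched down at the expected height. Releasing and lifting away.

```bash
python3 -m crank '[{"gripper":62,"travel":[0,0,0],"twist":[0,0,0]},{"gripper":70,"travel":[0,0,0],"twist":[0,0,0]},{"gripper":85,"travel":[0,0,0],"twist":[0,0,0]},{"gripper":85,"travel":[0,0,0],"twist":[0,0,0]},{"gripper":85,"travel":[0,0,0],"twist":[0,0,0]},{"gripper":85,"travel":[0,0,0],"twist":[0,0,0]}]' 20
python3 -m crank '[{"gripper":85,"travel":[0,0,-5],"twist":[0,0,0]},{"gripper":85,"travel":[0,0,-10],"twist":[0,0,0]},{"gripper":85,"travel":[0,0,-20],"twist":[0,0,0]},{"gripper":85,"travel":[0,0,-30],"twist":[0,0,0]},{"gripper":85,"travel":[0,0,-40],"twist":[0,0,0]},{"gripper":85,"travel":[0,0,-40],"twist":[0,0,0]},{"gripper":85,"travel":[-10,0,-40],"twist":[0,0,0]},{"gripper":85,"travel":[-40,0,-15],"twist":[0,0,0]},{"gripper":85,"travel":[-40,0,0],"twist":[0,0,0]},{"gripper":85,"travel":[-20,0,0],"twist":[0,0,0]},{"gripper":85,"travel":[0,0,0],"twist":[0,0,0]},{"gripper":85,"travel":[0,0,0],"twist":[0,0,0]}]'
python3 - <<'E'
from h import *
i=cv2.cvtColor(bot.camera("wrist"),cv2.COLOR_RGB2BGR);cv2.imwrite("pics/w4.png",i)
d=cv2.cvtColor(bot.camera("side"),cv2.COLOR_RGB2BGR);k,l,st,ce=cv2.connectedComponentsWithStats(red(d));print([(s[4],e) for s,e in zip(st[1:],ce[1:]) if s[4]>8])
E
```

```text
time: 20.6
ee_pos: [0.5104, -0.3512, 0.041]
tcp_rot: [-180.0, -0.0, 77.1]
wrist_force: [0.7, 1.1, 0.1]
opening: 0.0851
grasp_force: 0.0
time: 22.1
ee_pos: [0.4861, -0.4576, 0.2413]
tcp_rot: [180.0, -0.0, 77.1]
wrist_force: [0.2, -0.4, -0.5]
opening: 0.0853
grasp_force: 0.0
[(np.int32(35), array([270.8       , 166.65714286]))]
```

View pics/w4.png

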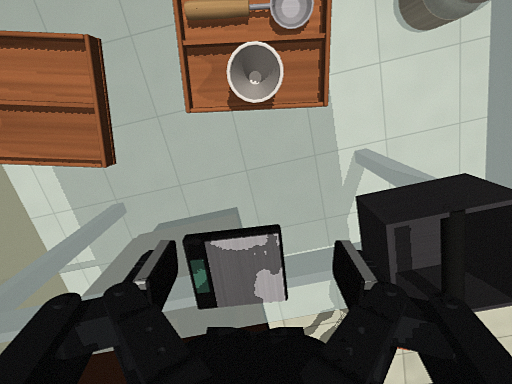

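The cone stands upright at (255,72) in the middle of the empty half. The spoon has not moved, the cap is still up and the gripper is clear of everything.

```bash
python3 -c "
from workcell import bot
print(bot.job_done())"
```

```text
the job is handed in; nothing more can be done
None
```

The latch was too stiff: it bore a push of about 10 N without clicking. So I stood the cone upright in the empty half of the spoon tray and handed the job in; no verdict came back.

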